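# Load the board into the test fixture and latch its lid

## Task

Get the long circuit board ready for testing: lay it component side up in the open test fixture, its blower at the hinge end, flat between the guide posts. Then swing the lid down over it and press it fully home, so that the spring catch snaps over the lid's edge and holds it shut by itself. Leave the other things on the bench where they lie.

Things in the scene. Friction and masses are not known exactly. Their poses are not given: they have to be found in the camera images.
- board: long dark circuit board, 75 x 210 x 20 mm, 0.26 kg, loose on the bench left of the fixture, component side up. Origin: centre of its outline, 2 mm below its underside; board 2 mm thick; z out of the component side, long side along y. Its square grey blower with a round black intake (62 x 55 mm, top 13 mm above the origin) is at its -y end
- board_grip (a point): top of the finned aluminium heatsink fixed on the board: 40 mm wide along board x, reaching 30 mm towards board +y and 10 mm towards -y; its top is 20 mm, the parts beside it at most 8 mm above the board's origin. Handiest place to pinch the board, across board x; the balance point is about 38 mm from here towards the blower. Axes as the board's
- board_blower (a point): centre of the blower, on the underside of the board, at board (-4, -77, +2) mm
- board_plain_end (a point): near the other end of the board, on the underside, at board (0, +95, +2) mm
- fixture: grey clamshell test fixture, 124 x 266 mm, fixed on the bench; its grey top plate is 34 mm above the bench. Origin: on its underside, below the middle of the nest; long side along its y; lid hinge at its +y end, spring catch at its -y end
- nest (a point): where the board's origin belongs when clamped, 36 mm above the bench (spring probes hold it 4 mm higher until the lid presses it); the board's x and y then point opposite to the fixture's. Eight black guide posts round the nest, 8 mm thick, tapered tips up to 56 mm above the bench, leave the board 2 mm of play each way. Axes as the fixture's
- nest_blower_end (a point): the place in the nest for point board_blower (2 mm lower than it), at fixture (+4, +77, +36) mm
- nest_plain_end (a point): the place in the nest for point board_plain_end (2 mm lower than it), at fixture (0, -95, +36) mm
- lid (a joint): angle of the fixture's lid: 0 = shut, 1.57 = upright; stiff hinge, it stays where left when near upright. The lid is a grey frame 110 mm wide, 8 mm thick, its free edge 260 mm from the hinge axis, with openings over the blower and the heatsink, and four white pushers, 18 mm long, underneath that press on the bare board
- lid_hinge (a point): centre of the hinge axis, which runs along fixture x, at fixture (0, +130, +62) mm
- lid_edge (a point): point on the outer (upper) face of the lid in the middle of the flat aluminium bar at its free edge, 244 mm from the hinge axis; the bar is 110 x 32 mm; z axis out of the outer face, y axis towards the hinge
- catch (a joint): angle of the steel spring catch at the free end of the fixture: 0 = sprung upright, where it holds the lid; up to 0.3 = pushed outwards
- catch_nose (a point): tip of the 30 mm wide nose of the catch, 68 mm above the fixture's underside; it snaps over the end of the lid when that is pressed down; above it the catch reaches to 96 mm. Press on the lid clear of it
- driver_red: red screwdriver lying behind the fixture, 135 mm, a bystander
- flux_pot: small round pot behind the fixture, 43 mm across, a bystander
- side_cutters: red side cutters, 125 mm, a bystander
- marker_pen: white marker pen lying at the front of the bench, 127 mm, a bystander

How it is judged:
On the way, in this order (a step that is already met when the one before it is completed fails the run):
1. the board lies in the nest with its blower at the hinge end, component side up, let go, the lid still open (horizontal distance between board_blower and nest_blower_end below 0.006 m and horizontal distance between board_plain_end and nest_plain_end below 0.006 m and z of board in the frame of nest below 0.008 m and angle between board's own z axis and vertical below 0.05 rad and contact force between the fingers and board below 0.1 N and value of joint lid above 0.3 rad), for 0.2 s.
2. the lid is pressed home (value of joint lid below 0.018 rad), for 0.1 s.
At the end, for the whole second after the job is handed in: The lid is shut (within 0.018 rad) and held by the catch, which has sprung back (under 0.05 rad); under it the board lies at rest, component side up, both ends within 6 mm of their places in the nest with the blower at the hinge end, pressed down to within 3 mm of its clamped height (value of joint lid below 0.018 rad and value of joint catch below 0.05 rad and horizontal distance between board_blower and nest_blower_end below 0.006 m and horizontal distance between board_plain_end and nest_plain_end below 0.006 m and z of board in the frame of nest below 0.003 m and angle between board's own z axis and vertical below 0.03 rad and linear speed of board below 0.02 m/s); the robot touches nothing.
It fails at once if another thing on the bench is moved by more than 4 cm (distance of any of driver_red, flux_pot, side_cutters, marker_pen from where it was at the start of the episode above 0.04 m).
It also fails if it takes over 72 s, if anything falls off the work surface, if the arm or the gripper's body presses on something with over 40 N, if the wrist force passes 120 N, or if a joint passes its speed limit or range.

## Robot

A 6-joint arm with a two-finger parallel gripper is mounted at the origin on a cart in front of the work surface, level with it; the furniture and walls round the work are solid. World frame = base frame: x ahead of the robot, y to its left, z up, the work surface at z = 0. Lengths are in m, angles in rad, forces in N, time in s.
With the tool pointing down it reaches from about 0.35 to 0.725 m from the base axis. Payload 4.3 kg.
Tool frame: the origin (TCP) lies between the finger pads; the fingertips stand 8 mm ahead of it and the grasp point (between the pads) lies 11 mm behind it; z points along the fingers, y is the line along which they close (so a half turn about z gives the same grasp; the last joint's range is limited). The gripper opens to 85 mm and grips with 20 to 120 N. Pads are 22 mm wide; open, the fingers measure 114 mm over their backs; the gripper's body (76 mm by 85 mm) begins 54 mm behind the grasp point. The pads swing forward as they close: fully open they stand 13 mm farther back than shut.
Start: joints at [1.229, 0.377, 0.081, 1.274, 0, 1.46], TCP at [0.132, 0.56, 0.239] pointing down, gripper open.
Joint ranges: [-2.72, 2.72], [-0.84, 1.66], [-1.02, 1.22], [-1.77, 2.12], [-1.37, 1.28], [-3.14, 3.14]. Speed limits (rad/s): [2.57, 2.57, 3.14, 3.14, 3.14, 3.14].

## Interface

Orientations are given as a unit quaternion [x, y, z, w].
In Python, from plant import r, vision, order, spotter gives the robot as it stands. The module is installed in compiled form; this text tells all that it offers.
- The arm moves only by the tool move_arm, never from a script. Its arguments are lists of equal length, an entry for each row: "xyz": the shift along the tool's x, y, z normalised to -1 to 1, where 1 is 50 cm, a list of three; "twist": the turn, a rotation vector about the tool's x, y, z normalised to -1 to 1, where 1 is 90 degrees, a list of three; "gripper": the opening, from -1 (shut) to 1 (fully open). A call has 1 to 12 rows; each row is the pose to reach, as a shift and turn from the pose commanded when the call began, along the tool's axes at that moment; what a row does not reach only later rows make up. A row lasts 1/12 s, in which the tool goes at most 41.7 mm and 7.16 degrees, less where a joint would pass 70% of its speed; a pose out of reach is approached as far as the arm can. A call with a number of a shift or a turn outside -1 to 1 is refused whole. A call with a gripper value outside its range is refused whole. The fingers move at their own pace and stop on an object; "force" is the grip in N (left out, the last holds). Time passes only in rows, so rows that repeat a pose let the fingers close. It gives the time, the measured TCP pose, the force, the opening and the grip force at its end, in the units of the state.
- r.observe(): the state, without advancing time (a new reading comes with each control period).
- vision.camera(name): name is "side" or "top"; returns the picture (384x512x3 uint8, blue, green, red); there is no depth.
- vision.calibration(name): a dict with "K" (3x3 intrinsics, pixels), "R" (3x3) and "t" (3): a world point X has camera coordinates R X + t. Camera axes: x right, y down, z forward; pixel columns grow to the right and rows downward; lengths in m; the calibration is good to about 2 mm. A picture is of the moment at which its call begins. calibration takes no time and is no camera call.
- order.sign_off(): hands the job in; it is judged then, once.
Trained networks look in the newest picture that a camera, given by its name, has taken for a name from the list of things; names that differ only in an ending like _2 or _b are one class to them, and where a whole thing is asked for, a point or a joint stands for the part that bears it (a point fixed in the world has none). Each returns a list of dicts, best first, with "p" (0 to 1); they miss things now and then, are a little off and sometimes report something else, mostly with a low value. They report only what shows in the picture. A call takes as long as a camera call.
- spotter.find_in(thing, camera): "uv" ([column, row] in pixels, amid what is visible of it).
- spotter.trace(thing, camera): "region" (384x512 bool, what is visible of it) and "uv" ([column, row] in pixels, amid what is visible of it).
The state is a dict: "t": time; "q": joint angles; "dq": joint speeds; "effort": joint torques, N m; "eef_pos": TCP position; "tcp_rot": TCP orientation; "force": force on the tool from outside, world axes, zero at the start; "ft_torque": the same for the moment, N m; "grip_width": finger opening in m; "grasp_force": force on a finger pad.
Only numpy, scipy, OpenCV 4.12 (cv2) and the standard library are available. Lean on these libraries where they do the work, as an engineer would, in place of code of your own. Each camera call takes 0.05 s, during which the arm holds its last target. There are 200 camera calls.

## Working session

There is one attempt and no reset: what is moved stays moved. The work goes in short steps, Python scripts to look and compute and a tool call to move; the robot and the scene stay as the last step left them, time stands still between calls to the robot, and variables do not carry over. Pictures are saved under pics/ and viewed, at most 10 in all, crops included, and the job is handed in when it is done.

Besides the shell and the picture viewer there is one more tool, called after "Call:" by a JSON object that holds its "op" and its "data", one argument or row to a line. move_arm: Moves the arm, as the interface text tells. Its arguments: {"type":"object","properties":{"xyz":{"type":"array"},"twist":{"type":"array"},"gripper":{"type":"array"},"force":{"type":"number"}},"required":["xyz","twist","gripper"]}

```bash
mkdir -p pics; cat > h.py <<'E'
import numpy as np, cv2
from plant import r, vision, order, spotter
from scipy.spatial.transform import Rotation as Rt
def ray(cam,uv,z):
    c=vision.calibration(cam);K,R,t=[np.array(c[k],float) for k in("K","R","t")]
    d=R.T@np.linalg.solve(K,[uv[0],uv[1],1]);o=-R.T@t
    return o+d*(z-o[2])/d[2]
def proj(cam,X):
    c=vision.calibration(cam);p=np.array(c["K"])@(np.array(c["R"])@np.array(X,float)+np.array(c["t"]).ravel());return p[:2]/p[2]
def snap(cam,name=None):
    im=vision.camera(cam)
    if name: cv2.imwrite(f"pics/{name}.png",im)
    return im
E
python3 - <<'E'
from h import *
np.set_printoptions(precision=4,suppress=True)
a=snap("top","top0");b=snap("side","side0")
s=r.observe();print(s["eef_pos"],s["tcp_rot"],s["t"],s["force"],s["grip_width"])
for n,z in(("board",.004),("board_grip",.02),("board_blower",.013),("board_plain_end",.004),("fixture",.034),("lid_edge",.3),("lid",.2),("catch_nose",.068),("catch",.08)):
    f=spotter.find_in(n,"top")[:2]; 
    for q in f: print(n,np.round(q["uv"],1),round(q["p"],2),ray("top",q["uv"],z))
c=vision.calibration("top");print(-np.array(c["R"]).T@c["t"],-np.array(vision.calibration("side")["R"]).T@vision.calibration("side")["t"])
E
```

```text
[0.1319 0.5591 0.2385] [ 0.1156  0.9933 -0.0008 -0.0002] 0.1 [-0.7591 -0.3049  0.5115] 0.08580597392965747
board [171.1 199.4] 0.93 [0.4978 0.4488 0.004 ]
board_grip [171.2 197.9] 0.67 [0.5011 0.4449 0.02  ]
board_grip [262.  188.9] 0.54 [0.5209 0.2303 0.02  ]
board_blower [169.5 200.3] 0.62 [0.4956 0.4505 0.013 ]
board_blower [263.6 123.9] 0.43 [0.6769 0.2254 0.013 ]
board_plain_end [169.1 198.7] 0.79 [0.4996 0.4537 0.004 ]
fixture [316.5 191. ] 0.67 [0.5145 0.1038 0.034 ]
lid_edge [261.4 190.7] 0.88 [0.5061 0.231  0.3   ]
lid [258.  188.7] 0.81 [0.5137 0.2377 0.2   ]
catch_nose [389.7 190.8] 0.49 [ 0.5126 -0.0545  0.068 ]
catch [174.1 198.1] 0.26 [0.4994 0.4243 0.08  ]
[0.4821 0.2293 0.9369] [0.0204 0.9864 0.5227]
```

View pics/top0.png

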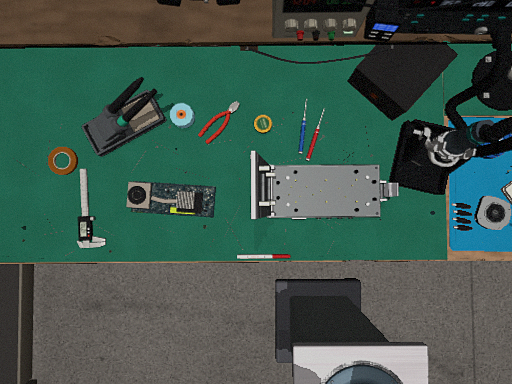

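View pics/side0.png

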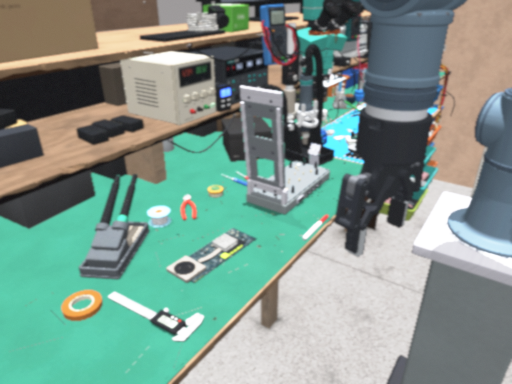

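The board's blower end is at left (139,195) and its heatsink at (185,200). The fixture plate spans columns 262–380 with the upright lid at column 255 and the catch at (390,190). Blower already faces the hinge side, so no half turn is needed.

```bash
python3 - <<'E'
from h import *
np.set_printoptions(precision=4,suppress=True)
a=snap("top")
for n,z in(("board",.004),("fixture",.034),("lid",.3)):
    q=spotter.trace(n,"top")[0];m=q["region"].astype(np.uint8)
    cs,_=cv2.findContours(m,cv2.RETR_EXTERNAL,cv2.CHAIN_APPROX_NONE);c=max(cs,key=cv2.contourArea)
    # metric contour at plane z
    P=np.array([ray("top",p[0],z)[:2] for p in c],np.float32)
    R=cv2.minAreaRect(P);print(n,q["p"],R,cv2.boundingRect(c));print(cv2.boxPoints(R))
b=cv2.resize(a[175:225,118:222],None,fx=7,fy=7,interpolation=cv2.INTER_CUBIC)
f=cv2.resize(a[140:225,245:405],None,fx=4.9,fy=4.9,interpolation=cv2.INTER_CUBIC)
cv2.imwrite("pics/b.png",b);cv2.imwrite("pics/f.png",f)
print(vision.calibration("top")["K"])
E
```

```text
board 0.6 ((0.4997515082359314, 0.45055148005485535), (0.2111196666955948, 0.07436208426952362), 85.8216323852539) (127, 182, 89, 35)
[[0.455  0.348 ]
 [0.5291 0.3426]
 [0.5445 0.5531]
 [0.4704 0.5585]]
fixture 0.91 ((0.526940107345581, 0.08859559148550034), (0.3428894281387329, 0.15369105339050293), 88.19432830810547) (250, 151, 148, 68)
[[ 0.4447 -0.0803]
 [ 0.5983 -0.0852]
 [ 0.6091  0.2575]
 [ 0.4555  0.2624]]
lid 0.88 ((0.5156396627426147, 0.22992278635501862), (0.039403919130563736, 0.11167744547128677), 89.66960906982422) (250, 151, 25, 69)
[[0.4597 0.2105]
 [0.5714 0.2099]
 [0.5716 0.2493]
 [0.4599 0.2499]]
[[388.9341   0.     259.7149]
 [  0.     388.9341 189.3568]
 [  0.       0.       1.    ]]
```

View pics/b.png

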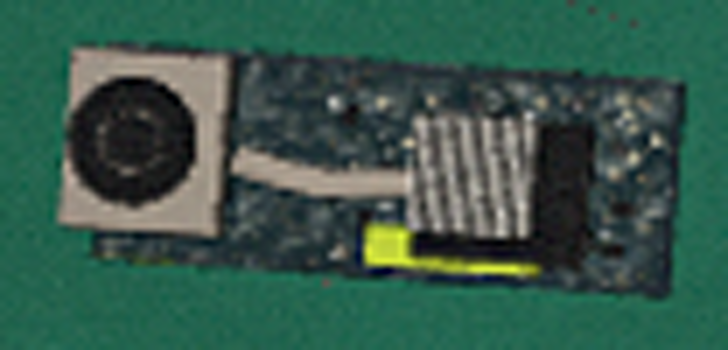

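View pics/f.png

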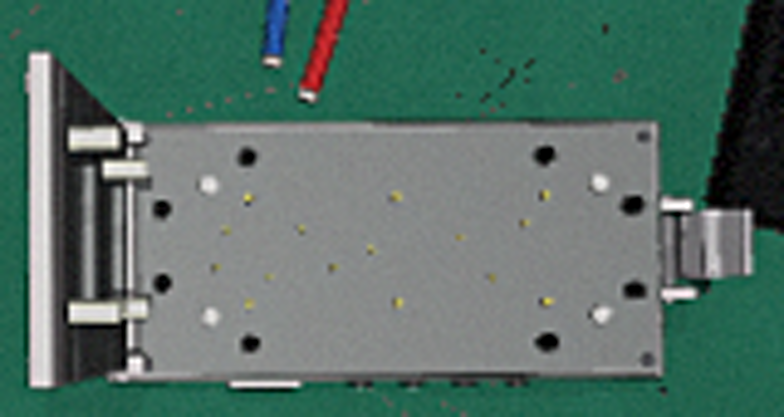

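Crop b shows the heatsink fins at crop (412–537, 115–238), i.e. about pixel columns 177–195. Crop f shows the eight posts, with a left pair at (162,208/283), a right pair at (633,205/290) and four side ones. Next I fit both poses from these.

```bash
python3 - <<'E'
from h import *
from scipy.optimize import least_squares
np.set_printoptions(precision=4,suppress=True)
a=snap("top")
# posts
f=cv2.resize(a[140:225,245:405],None,fx=4.9,fy=4.9,interpolation=cv2.INTER_CUBIC)
g=cv2.cvtColor(f,cv2.COLOR_BGR2GRAY)
pts={(-22,111):(162,208),(0,0):(162,283)}
seeds=[(162,208),(162,283),(247,157),(545,155),(633,205),(634,290),(250,343),(547,342)]
uv=[]
for x,y in seeds:
    w=np.clip(115-g[y-15:y+16,x-17:x+18].astype(float),0,None);Y,X=np.mgrid[y-15:y+16,x-17:x+18]
    u=np.array([(w*X).sum(),(w*Y).sum()])/w.sum();uv.append((u+.5)/4.9-.5+[245,140])
uv=np.array(uv)
P=np.array([ray("top",p,.045)[:2] for p in uv]);print(P)
# fixture y=+world y: left pair y=+111; sides x=+-43.5
L,Rr=P[:2].mean(0),P[4:6].mean(0);d=L-Rr;yaw=np.arctan2(-d[0],d[1])
print("len",np.linalg.norm(d),"yaw",yaw,"centres",P[:2].mean(0)/2+P[4:6].mean(0)/2,P[[2,3,6,7]].mean(0))
print("width",np.linalg.norm(P[2]-P[6]),np.linalg.norm(P[3]-P[7]),"yaw2",[np.arctan2(-(P[i]-P[j])[0],(P[i]-P[j])[1]) for i,j in((2,3),(6,7))])
# board pcb edges z .004
cr=lambda x,y,z:ray("top",((x+.5)/7-.5+118,(y+.5)/7-.5+175),z)[:2]
q=[cr(*p,.004) for p in((235,50),(685,82),(668,295),(100,260))]
print("board corners",np.array(q))
for i,j in((0,1),(3,2)):
    d=q[i]-q[j];print("yaw",np.arctan2(-d[0],d[1]))
print("width at right",np.linalg.norm(q[1]-q[2]))
m=(q[1]+q[2])/2;y=.073
for y in(.066,.073):
    R=np.array([[np.cos(y),-np.sin(y)],[np.sin(y),np.cos(y)]]) # fixture-like frame (x fwd,y left); board frame opposite
    C=m+R@[0,.105];print(y,"centre",C)
    hs=np.array([cr(*p,.02) for p in((412,117),(530,117),(530,238),(412,238))])
    print("heatsink in board frame\n",-(hs-C)@R)
    bl=np.array([cr(*p,.013) for p in((75,47),(232,57),(222,235),(60,223))]);print("blower",-(bl-C)@R)
E
```

```text
[[ 0.535   0.1944]
 [ 0.5     0.1948]
 [ 0.559   0.1541]
 [ 0.559   0.0149]
 [ 0.5353 -0.0259]
 [ 0.4955 -0.026 ]
 [ 0.4716  0.1536]
 [ 0.4715  0.015 ]]
len 0.22052943516434934 yaw -0.009533351954776136 centres [0.5164 0.0843] [0.5153 0.0844]
width 0.08732935538875777 0.08743998787248786 yaw2 [np.float64(-5.9970851156630905e-05), np.float64(-0.0008675100271038367)]
board corners [[0.5408 0.4971]
 [0.5286 0.3422]
 [0.4557 0.3482]
 [0.4689 0.5431]]
yaw -0.07813831999054438
yaw -0.0679256615676504
width at right 0.07319479585986609
0.066 centre [0.4852 0.45  ]
heatsink in board frame
 [[-0.0302  0.0195]
 [-0.0273  0.0593]
 [ 0.0134  0.0566]
 [ 0.0105  0.0169]]
blower [[-0.0628 -0.0952]
 [-0.0555 -0.042 ]
 [ 0.0047 -0.0491]
 [-0.0033 -0.1039]]
0.073 centre [0.4845 0.4499]
heatsink in board frame
 [[-0.0308  0.0197]
 [-0.0276  0.0594]
 [ 0.0131  0.0565]
 [ 0.0099  0.0168]]
blower [[-0.0642 -0.0948]
 [-0.0565 -0.0416]
 [ 0.0037 -0.0491]
 [-0.0048 -0.1038]]
```

```bash
cat >> h.py <<'E'
def go(p,ang=None,pitch=0):
    "shift/turn in move units to TCP position p, tool pointing down, tool y at world angle ang"
    s=r.observe();A=Rt.from_quat(s["tcp_rot"]);d=A.inv().apply(np.array(p)-s["eef_pos"])/.5
    y=A.apply([0,1,0]);a0=np.arctan2(y[1],y[0])
    ang=a0 if ang is None else ang
    c,n=np.cos(ang),np.sin(ang)
    B=Rt.from_matrix(np.array([[-n,c,0],[c,n,0],[0,0,-1.]]).T)  # columns x,y,z
    w=(A.inv()*B).as_rotvec()/(np.pi/2)
    print("t",round(s["t"],2),"pos",np.round(s["eef_pos"],4),"ya",round(a0,4),"xyz",np.round(d,4),"twist",np.round(w,4),"F",np.round(s["force"],1),"w",round(s["grip_width"],4))
E
python3 - <<'E'
from h import *
print(Rt.from_quat(r.observe()["tcp_rot"]).as_matrix().round(3))
B=np.array([[0.07,1,0],[1,-.07,0],[0,0,-1]]);print(np.linalg.det(B))
go([.4968,.4223,.12],-.073)
E
```

```text
[[-0.973  0.23   0.   ]
 [ 0.23   0.973  0.   ]
 [ 0.     0.    -1.   ]]
1.0049
t 0.8 pos [0.1321 0.5597 0.2394] ya 1.339 xyz [-0.773  -0.0999  0.2387] twist [ 1.000e-04 -1.000e-04  8.989e-01] F [-0.5 -0.5 -0.9] w 0.0858
```

Call:
{"op": "move_arm", "data": {
  "xyz": [
    [-0.77,-0.1,0.24],
    [-0.77,-0.1,0.24],
    [-0.77,-0.1,0.24],
    [-0.77,-0.1,0.24],
    [-0.77,-0.1,0.24],
    [-0.77,-0.1,0.24],
    [-0.77,-0.1,0.24],
    [-0.77,-0.1,0.24],
    [-0.77,-0.1,0.24],
    [-0.77,-0.1,0.24],
    [-0.77,-0.1,0.24],
    [-0.77,-0.1,0.24]
  ],
  "twist": [
    [0,0,0.9],
    [0,0,0.9],
    [0,0,0.9],
    [0,0,0.9],
    [0,0,0.9],
    [0,0,0.9],
    [0,0,0.9],
    [0,0,0.9],
    [0,0,0.9],
    [0,0,0.9],
    [0,0,0.9],
    [0,0,0.9]
  ],
  "gripper": [1,1,1,1,1,1,1,1,1,1,1,1]
}}

```text
t: 1.8
eef_pos: [0.4971, 0.4209, 0.1179]
tcp_rot: [0.736, 0.677, -0.001, -0.0]
force: [-0.6, 0.3, 0.2]
grip_width: 0.0856
grasp_force: 0.0
```

```bash
python3 - <<'E'
from h import *
go([.4968,.4223,.016],-.073)
E
```

```text
t 1.8 pos [0.4971 0.4209 0.1179] ya -0.0831 xyz [ 0.0029 -0.0006  0.2038] twist [-0.0007  0.0006 -0.0064] F [-0.6  0.3  0.2] w 0.0856
```

Call:
{"op": "move_arm", "data": {
  "xyz": [
    [0.003,0,0.204],
    [0.003,0,0.204],
    [0.003,0,0.204],
    [0.003,0,0.204],
    [0.003,0,0.204],
    [0.003,0,0.204],
    [0.003,0,0.204],
    [0.003,0,0.204],
    [0.003,0,0.204],
    [0.003,0,0.204],
    [0.003,0,0.204],
    [0.003,0,0.204]
  ],
  "twist": [
    [0,0,-0.006],
    [0,0,-0.006],
    [0,0,-0.006],
    [0,0,-0.006],
    [0,0,-0.006],
    [0,0,-0.006],
    [0,0,-0.006],
    [0,0,-0.006],
    [0,0,-0.006],
    [0,0,-0.006],
    [0,0,-0.006],
    [0,0,-0.006]
  ],
  "gripper": [1,1,1,1,1,-0.5,-0.5,-0.5,-0.5,-0.5,-0.5,-0.5],
  "force": 80
}}

```text
t: 2.8
eef_pos: [0.4972, 0.4252, 0.02]
tcp_rot: [0.73, 0.684, 0.002, 0.0]
force: [0.2, -1.0, 7.1]
grip_width: 0.0367
grasp_force: 79.2
```

```bash
python3 - <<'E'
from h import *
go([.4968,.4223,.07],0)
print(r.observe()["grasp_force"])
E
```

```text
t 2.8 pos [0.4972 0.4252 0.02  ] ya -0.0654 xyz [-0.0055 -0.0001 -0.1   ] twist [ 0.0025 -0.0018 -0.0417] F [ 0.2 -1.   7.1] w 0.0367
79.24417715350529
```

Call:
{"op": "move_arm", "data": {
  "xyz": [
    [0,0,-0.05],
    [0,0,-0.1],
    [0,0,-0.15],
    [0,0,-0.2],
    [0,0,-0.2],
    [0,0,-0.2]
  ],
  "twist": [
    [0,0,0],
    [0,0,0],
    [0,0,0],
    [0,0,0],
    [0,0,0],
    [0,0,0]
  ],
  "gripper": [-0.5,-0.5,-0.5,-0.5,-0.5,-0.5]
}}

```text
t: 3.3
eef_pos: [0.4966, 0.4249, 0.119]
tcp_rot: [0.73, 0.684, 0.002, 0.0]
force: [0.3, 0.2, -3.6]
grip_width: 0.0364
grasp_force: 81.0
```

```bash
python3 - <<'E'
from h import *
a=snap("side","lift");t=snap("top")
cv2.imwrite("pics/lift.png",np.hstack([cv2.resize(a[130:330,130:330],(400,400)),cv2.resize(t[150:250,100:240],(400,286))[:,:].copy() if 0 else cv2.copyMakeBorder(cv2.resize(t[160:240,100:240],(400,229)),0,171,0,0,cv2.BORDER_CONSTANT)]))
go([.5,.42,.39],0);print(r.observe()["grasp_force"],r.observe()["ft_torque"])
E
```

```text
t 3.4 pos [0.4945 0.4234 0.1158] ya -0.0653 xyz [-0.0069  0.0103 -0.5484] twist [-0.0012  0.0009 -0.0416] F [-0.1  0.2 -3.1] w 0.0369
81.01655917256721 [-0.16139788 -0.02099421  0.00392085]
```

View pics/lift.png

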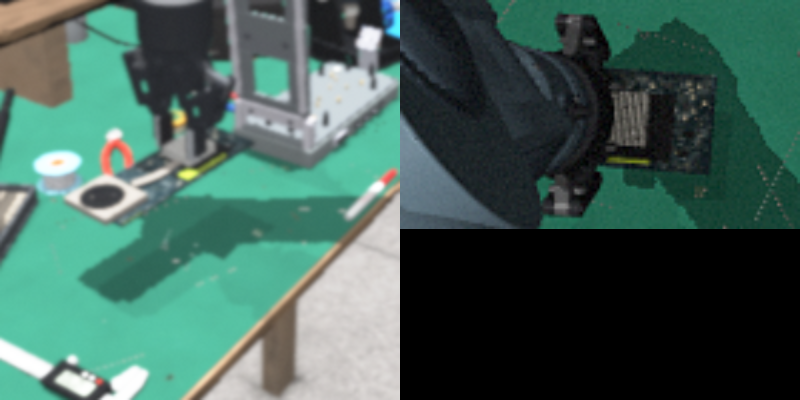

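The board hangs level and firm in the gripper; plain end visible at right in the top view. Now I lift over the lid.

Call:
{"op": "move_arm", "data": {
  "xyz": [
    [0,0.0,-0.07],
    [-0.01,0.0,-0.15],
    [-0.02,0.0,-0.23],
    [-0.04,0.01,-0.31],
    [-0.06,0.01,-0.39],
    [-0.08,0.01,-0.47],
    [-0.1,0.02,-0.53],
    [-0.1,0.02,-0.53],
    [-0.1,0.02,-0.53]
  ],
  "twist": [
    [0,0,-0.02],
    [0,0,-0.046],
    [0,0,-0.046],
    [0,0,-0.046],
    [0,0,-0.046],
    [0,0,-0.046],
    [0,0,-0.046],
    [0,0,-0.046],
    [0,0,-0.046]
  ],
  "gripper": [-0.5,-0.5,-0.5,-0.5,-0.5,-0.5,-0.5,-0.5,-0.5]
}}

```text
t: 4.15
eef_pos: [0.5033, 0.3736, 0.3823]
tcp_rot: [0.705, 0.709, 0.001, 0.0]
force: [-0.2, -0.0, -4.2]
grip_width: 0.0368
grasp_force: 81.3
```

```bash
python3 - <<'E'
from h import *
go([.5145,.0567,.39],0)
print(r.observe()["q"])
E
```

```text
t 4.15 pos [0.5033 0.3736 0.3823] ya 0.006 xyz [-0.6339  0.0187 -0.016 ] twist [ 0.0009 -0.0007  0.0038] F [-0.2 -0.  -4.2] w 0.0368
[5.37351401e-01 5.43436373e-01 7.15282581e-01 1.74086906e+00
 1.42113978e-04 2.10214685e+00]
```

Call:
{"op": "move_arm", "data": {
  "xyz": [
    [-0.07,0,-0.01],
    [-0.15,0,-0.01],
    [-0.23,0.01,-0.01],
    [-0.31,0.01,-0.01],
    [-0.39,0.01,-0.01],
    [-0.47,0.02,-0.01],
    [-0.55,0.02,-0.01],
    [-0.634,0.02,-0.01],
    [-0.634,0.02,-0.01],
    [-0.634,0.02,-0.01],
    [-0.634,0.02,-0.01]
  ],
  "twist": [
    [0,0,0],
    [0,0,0],
    [0,0,0],
    [0,0,0],
    [0,0,0],
    [0,0,0],
    [0,0,0],
    [0,0,0],
    [0,0,0],
    [0,0,0],
    [0,0,0]
  ],
  "gripper": [-0.5,-0.5,-0.5,-0.5,-0.5,-0.5,-0.5,-0.5,-0.5,-0.5,-0.5]
}}

```text
t: 5.07
eef_pos: [0.5135, 0.057, 0.3845]
tcp_rot: [0.705, 0.709, -0.001, -0.002]
force: [-0.7, 0.3, -2.7]
grip_width: 0.037
grasp_force: 81.4
```

```bash
python3 - <<'E'
from h import *
P=np.array([r.observe()["eef_pos"] for _ in range(5)]);print(P)
go([.5145,.0567,.15],0)
print(r.observe()["q"])
E
```

```text
[[0.51347724 0.05698308 0.38454164]
 [0.51347724 0.05698308 0.38454164]
 [0.51347724 0.05698308 0.38454164]
 [0.51347724 0.05698308 0.38454164]
 [0.51347724 0.05698308 0.38454164]]
t 5.07 pos [0.5135 0.057  0.3845] ya 0.0066 xyz [-0.0011  0.0044  0.4691] twist [-0.0032 -0.0007  0.0042] F [-0.7  0.3 -2.7] w 0.037
[-1.28940585e-02  2.73059308e-01  3.08332710e-01  1.61113491e+00
  9.87659912e-04  1.55134718e+00]
```

Call:
{"op": "move_arm", "data": {
  "xyz": [
    [0,0,0.08],
    [0,0,0.16],
    [0,0,0.24],
    [0,0,0.32],
    [0,0,0.4],
    [0,0,0.47],
    [0,0,0.53],
    [0,0,0.53],
    [0,0,0.53]
  ],
  "twist": [
    [0,0,0],
    [0,0,0],
    [0,0,0],
    [0,0,0],
    [0,0,0],
    [0,0,0],
    [0,0,0],
    [0,0,0],
    [0,0,0]
  ],
  "gripper": [-0.5,-0.5,-0.5,-0.5,-0.5,-0.5,-0.5,-0.5,-0.5]
}}

```text
t: 5.82
eef_pos: [0.5115, 0.0583, 0.1201]
tcp_rot: [0.704, 0.711, -0.002, -0.003]
force: [-1.5, 0.0, -2.2]
grip_width: 0.0368
grasp_force: 81.5
```

```bash
python3 - <<'E'
from h import *
t=snap("top");s=snap("side")
cv2.imwrite("pics/nest1.png",np.vstack([cv2.resize(t[140:240,240:410],(680,400),interpolation=cv2.INTER_CUBIC)[:330],cv2.copyMakeBorder(cv2.resize(s[130:220,220:345],(375,270),interpolation=cv2.INTER_CUBIC),0,0,0,305,cv2.BORDER_CONSTANT)]))
go([.5145,.0567,.15],0)
P=[]
for _ in range(6):
    vision.camera("top");o=r.observe();P.append(np.r_[o["eef_pos"],o["tcp_rot"]])
print(np.mean(P,0).round(4),np.std(P,0).round(4))
E
```

```text
t 5.92 pos [0.5155 0.0577 0.1238] ya 0.0088 xyz [-0.0019 -0.0019 -0.0523] twist [ 0.0014 -0.0002  0.0056] F [-0.1 -0.2 -2.6] w 0.0368
[0.5162 0.0569 0.1244 0.7045 0.7097 0.0015 0.0014] [0.0004 0.0003 0.0004 0.0002 0.0002 0.0003 0.0003]
```

View pics/nest1.png

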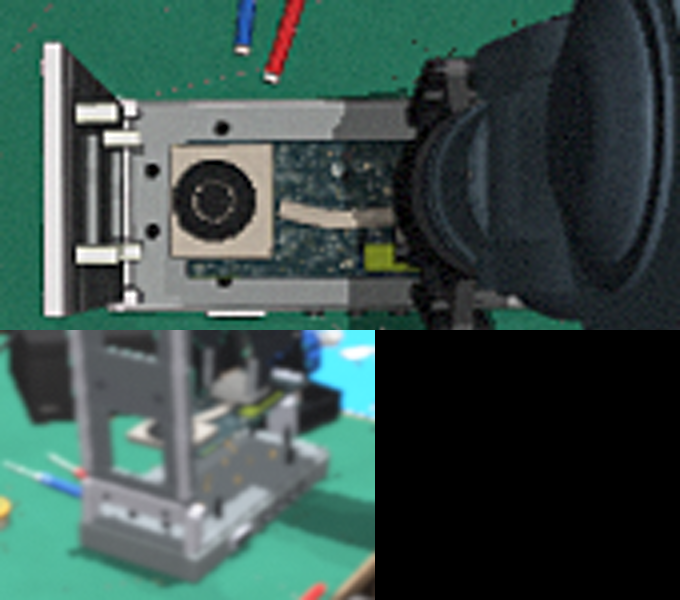

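```bash
python3 - <<'E'
from h import *
np.set_printoptions(precision=4,suppress=True)
cr=lambda x,y,z:ray("top",((x+.5)/4-.5+240,(y+.5)/4-.5+140),z)[:2]
for zo in(.104,.108):
    b=np.array([cr(*p,zo+.013) for p in((172,147),(272,145),(273,257),(171,257))])
    print("blower size",np.linalg.norm(b[0]-b[1]),np.linalg.norm(b[1]-b[2]),"centre",b.mean(0))
    e=np.array([cr(*p,zo+.004) for p in((275,143),(400,143),(200,277),(350,277))])
    print("edges",e,"width",e[0,0]-e[2,0],"mid x",(e[0,0]+e[2,0])/2)
    print("board centre from blower",b.mean(0)-[.004,.077])
# finer: edge profiles in fresh image
t=np.mean([vision.camera("top").astype(float) for _ in range(4)],0)
g=t.sum(2)/3
print("row profile cols 312-330", g[170:215,312:330].mean(1).round(0))
print("col profile rows 182-198", g[182:198,275:315].mean(0).round(0))
for c in(285,300,312,325,335):print(c,g[172:180,c-2:c+3].mean(1).round(0),g[204:214,c-2:c+3].mean(1).round(0))
E
```

```text
blower size 0.05276973304084021 0.05907150254803886 centre [0.514  0.1604]
edges [[0.5453 0.131 ]
 [0.5448 0.0644]
 [0.4742 0.1717]
 [0.4737 0.092 ]] width 0.07114285198242731 mid x 0.509758865106984
board centre from blower [0.51   0.0834]
blower size 0.05251230136999625 0.05878332834809677 centre [0.5138 0.1607]
edges [[0.545  0.1315]
 [0.5445 0.0652]
 [0.4742 0.172 ]
 [0.4737 0.0927]] width 0.07079955709512037 mid x 0.5096251841066108
board centre from blower [0.5098 0.0837]
row profile cols 312-330 [132. 130. 121.  57.  53.  60.  61.  56.  64.  71.  63.  66.  66.  57.
  57.  62.  63.  63.  60.  89. 125. 157. 156. 144. 111.  72.  72.  70.
  65.  72.  68.  67.  64.  67.  67.  56.  52.  63. 132. 130. 128. 128.
 128. 130. 134.]
col profile rows 182-198 [158. 134. 115. 112. 129. 153. 155. 148. 111. 113.  84.  57.  46.  39.
  54.  48.  40.  40.  39.  38.  39.  39.  40.  53.  44.  44.  49.  56.
  74. 121. 172. 174. 176. 164.  79.  58.  99.  97.  93.  93.]
285 [152. 133. 139. 159. 158. 158. 159. 161.] [149. 146. 131. 136. 142. 142. 141. 142. 149. 147.]
300 [137.  64. 133. 178. 172. 174. 169. 116.] [ 70.  63.  53.  89. 151. 141. 140. 141. 140. 139.]
312 [139.  64.  63.  76.  68.  75.  79.  78.] [ 51.  68.  61.  77. 148. 140. 138. 137. 137. 138.]
325 [97. 51. 54. 65. 75. 55. 63. 85.] [ 78.  68.  43.  58. 130. 131. 130. 129. 129. 135.]
335 [85. 41. 28. 33. 38. 37. 49. 55.] [94. 88. 18. 37. 80. 79. 77. 79. 77. 79.]
```

```bash
python3 - <<'E'
from h import *
np.set_printoptions(precision=4,suppress=True)
for zo in(.104,.108):
    print(zo,"edges",ray("top",(321,172.4),zo+.004),ray("top",(321,207.5),zo+.004),"blower right",ray("top",(308.6,190),zo+.013))
t=np.mean([vision.camera("top").astype(float) for _ in range(4)],0);g=t.mean(2)
# blower top/bottom rows, right edge by rows
for c in(287,292,297,302,306):print(c,g[170:182,c-1:c+2].mean(1).round(0),g[198:212,c-1:c+2].mean(1).round(0))
for rr in(177,180,184,188,192,196,200):print(rr,g[rr-1:rr+2,276:286].mean(0).round(0),g[rr-1:rr+2,304:313].mean(0).round(0))
s=cv2.resize(np.clip(t[160:220,265:345],0,255).astype(np.uint8),None,fx=9,fy=9,interpolation=cv2.INTER_CUBIC);cv2.imwrite("pics/n2.png",s)
print(r.observe()["eef_pos"])
E
```

```text
0.104 edges [0.5515 0.104  0.108 ] [0.4767 0.105  0.108 ] blower right [0.5137 0.132  0.117 ]
0.108 edges [0.5512 0.1046 0.112 ] [0.4767 0.1056 0.112 ] blower right [0.5136 0.1325 0.121 ]
287 [151. 150. 152. 128. 100. 182. 173. 173. 175. 179. 125.  72.] [180. 174. 174. 178. 164.  82. 125. 124.  89. 105. 129. 144. 140. 141.]
292 [154. 145. 136.  99.  93. 187. 177. 175.  88.  17.  31.  33.] [ 79. 189. 178. 180. 169.  34.  78.  79.  51.  75. 127. 148. 145. 143.]
297 [134.  83.  87.  89.  95. 187. 175. 177. 147.  16.  22.  31.] [118. 185. 173. 176. 166.  38.  65.  67.  78.  66. 102.  53.  60.  96.]
302 [148. 151. 150. 106.  90. 185. 172. 171. 172. 174. 172. 131.] [172. 171. 174. 174. 166.  19.  62.  65.  52.  59. 119. 145. 141. 138.]
306 [150. 150. 150. 105.  94. 189. 175. 172. 174. 173. 174. 172.] [175. 173. 173. 178. 172.  10.  52.  64.  72.  58. 120. 144. 140. 138.]
177 [146. 154. 154. 153. 151. 154. 156. 103. 166. 176.] [172. 172. 172. 177. 154.  78.  72. 102.  80.]
180 [135. 108. 104. 136. 155. 153. 157. 104. 167. 182.] [172. 171. 171. 178. 154.  93.  74.  83.  85.]
184 [114.  83.  77. 127. 154. 150. 153. 114. 123.  59.] [138. 175. 175. 176. 155.  80.  73.  84.  67.]
188 [153. 154. 153. 153. 154. 155. 150. 104.  41.  24.] [ 40. 171. 177. 179. 160.  75.  43. 108. 122.]
192 [153. 152. 153. 153. 152. 154. 145. 119. 121.  57.] [144. 174. 172. 176. 159.  71.  70. 114. 121.]
196 [119.  67.  58.  92. 153. 158. 143. 108. 174. 187.] [173. 171. 171. 176. 160.  74.  50.  88.  86.]
200 [142. 127. 119. 156. 157. 156. 145. 107. 170. 179.] [173. 173. 173. 177. 163.  81.  52.  90.  93.]
[0.5143 0.0565 0.1223]
```

View pics/n2.png

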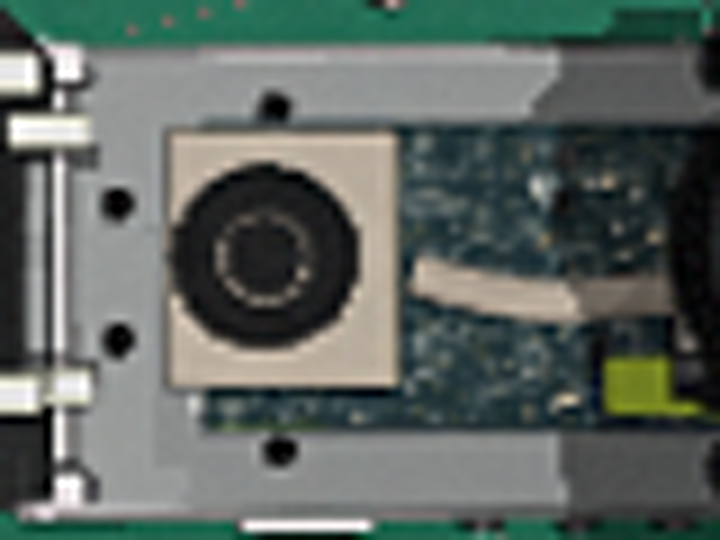

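The view n2 shows the board square to the fixture, with the blower at crop (168–398, 130–387) and posts at (275,107), (280,452) and (118,204/340). By the rays the board centre is about 2 mm short in both x and y, so I correct that and descend to just above the posts.

Call:
{"op": "move_arm", "data": {
  "xyz": [
    [0.004,0.004,0.03],
    [0.004,0.004,0.06],
    [0.004,0.004,0.08],
    [0.004,0.004,0.08],
    [0.004,0.004,0.08],
    [0.004,0.004,0.08]
  ],
  "twist": [
    [0,0,0],
    [0,0,0],
    [0,0,0],
    [0,0,0],
    [0,0,0],
    [0,0,0]
  ],
  "gripper": [-0.5,-0.5,-0.5,-0.5,-0.5,-0.5]
}}

```text
t: 7.12
eef_pos: [0.5167, 0.0586, 0.0828]
tcp_rot: [0.705, 0.71, 0.0, 0.0]
force: [-0.1, -0.4, -3.1]
grip_width: 0.0367
grasp_force: 81.4
```

```bash
python3 - <<'E'
from h import *
np.set_printoptions(precision=4,suppress=True)
T=[];P=[]
for _ in range(5):
    T.append(vision.camera("top").astype(float));P.append(r.observe()["eef_pos"])
t=np.mean(T,0);g=t.mean(2);print(np.mean(P,0),np.std(P,0),r.observe()["force"])
for c in(302,306,314,320):print(c,g[168:180,c-1:c+2].mean(1).round(0),g[198:212,c-1:c+2].mean(1).round(0))
for rr in(180,188,200):print(rr,g[rr-1:rr+2,278:288].mean(0).round(0),g[rr-1:rr+2,304:313].mean(0).round(0))
cv2.imwrite("pics/n3.png",cv2.resize(np.clip(t[160:220,265:345],0,255).astype(np.uint8),None,fx=9,fy=9,interpolation=cv2.INTER_CUBIC))
E
```

```text
[0.517  0.0586 0.0831] [0.0001 0.     0.0001] [ 0.7566  0.2652 -2.9733]
302 [147. 146. 147. 149. 150. 117.  64. 183. 173. 171. 171. 171.] [171. 171. 174. 166.  27.  53.  70.  87.  68. 144. 139. 137. 148. 150.]
306 [147. 147. 146. 147. 150. 122.  44.  94.  94. 101. 105. 106.] [101.  89. 100. 107.  55.  50.  63.  43.  65. 141. 139. 135. 138. 150.]
314 [145. 147. 144. 146. 148. 126.  43.  62.  71.  73.  57.  62.] [ 58.  58.  53.  58.  70.  68.  54.  57.  58. 142. 138. 135. 136. 149.]
320 [144. 145. 145. 147. 149. 125.  46.  64.  76.  71.  58.  75.] [ 78.  86.  99.  61.  59.  47.  66.  46.  56. 140. 139. 136. 136. 140.]
180 [104. 135. 157. 102. 171. 182. 153. 108.  81.  51.] [176. 150.  94.  72.  83.  79.  82.  64.  61.]
188 [150. 154. 158. 129.  54.  24.  30.  30.  28. 109.] [178. 153.  71.  49. 123. 130. 113. 104. 100.]
200 [118. 153. 158. 122. 167. 166. 162. 164. 162. 161.] [175. 151.  78.  66.  83.  83.  80.  66.  54.]
```

View pics/n3.png

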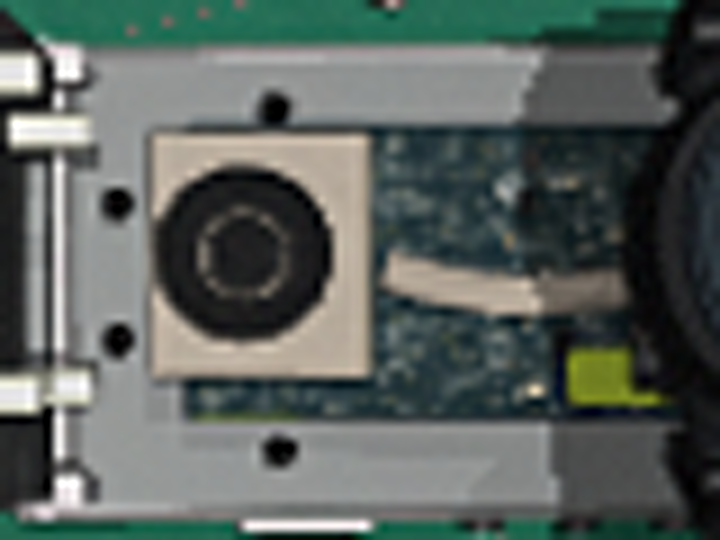

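```bash
python3 - <<'E'
from h import *
np.set_printoptions(precision=4,suppress=True)
for zo in(.063,.067):
    print(ray("top",(320,189.88),zo+.004),"blower",ray("top",(293.3,(174.55+201.5)/2),zo+.013)-[.004,.077,0])
# predict pixel of seated board at origin z .040 centre (.5155,.0844): edges and blower
for C in([.5155,.0844],[.5145,.0844]):
  print([proj("top",[C[0]+s*.0375,.11,.044]) for s in(1,-1)],proj("top",[C[0]+.004,C[1]+.077,.053]))
E
```

```text
[0.5158 0.1006 0.067 ] blower [0.5159 0.0839 0.076 ]
[0.5156 0.1012 0.071 ] blower [0.5158 0.0842 0.08  ]
[array([314.2071, 174.1239]), array([314.6182, 206.7752])] [292.2882 188.6712]
[array([314.2126, 174.5578]), array([314.6237, 207.2121])] [292.2927 189.1106]
```

Board centre now reads (0.5158, 0.0841), within half a millimetre of the nest. I lower it onto the probes.

Call:
{"op": "move_arm", "data": {
  "xyz": [
    [0,0,0.01],
    [0,0,0.02],
    [0,0,0.03],
    [0,0,0.038],
    [0,0,0.044],
    [0,0,0.048],
    [0,0,0.048],
    [0,0,0.048]
  ],
  "twist": [
    [0,0,0],
    [0,0,0],
    [0,0,0],
    [0,0,0],
    [0,0,0],
    [0,0,0],
    [0,0,0],
    [0,0,0]
  ],
  "gripper": [-0.5,-0.5,-0.5,-0.5,-0.5,-0.5,-0.5,-0.5]
}}

```text
t: 8.03
eef_pos: [0.5161, 0.0585, 0.0589]
tcp_rot: [0.705, 0.71, -0.0, -0.0]
force: [-3.9, -0.9, 8.5]
grip_width: 0.0364
grasp_force: 82.7
```

```bash
cat > meas.py <<'E'
from h import *
np.set_printoptions(precision=4,suppress=True)
T=[];P=[];F=[]
for _ in range(3):
    T.append(vision.camera("top").astype(float));o=r.observe();P.append(o["eef_pos"]);F.append(o["force"])
t=np.mean(T,0);g=t.mean(2);print(o["t"],np.mean(P,0),np.mean(F,0))
for c in(302,306,314,320):print(c,g[168:180,c-1:c+2].mean(1).round(0),g[198:212,c-1:c+2].mean(1).round(0))
for rr in(180,188,200):print(rr,g[rr-1:rr+2,276:288].mean(0).round(0),g[rr-1:rr+2,300:313].mean(0).round(0))
E
python3 meas.py
```

```text
8.1833 [0.516  0.0585 0.059 ] [-3.9109 -1.2235  7.8093]
302 [146. 146. 147. 147. 148. 151. 144.  49. 170. 177. 170. 169.] [171. 169. 173. 173. 100.  37.  56.  69.  59.  77. 161. 151. 147. 147.]
306 [146. 146. 146. 145. 147. 151. 149.  42.  68.  84.  70.  90.] [ 87.  62.  62.  88.  71.  46.  52.  56.  46.  70. 160. 150. 148. 148.]
314 [144. 144. 145. 145. 145. 149. 150.  40.  67.  65.  67.  49.] [ 49.  59.  66.  57.  79.  69.  57.  51.  39.  68. 160. 150. 146. 147.]
320 [144. 145. 144. 144. 145. 151. 150.  44.  49.  65.  59.  47.] [ 69.  74.  67.  67.  52.  58.  76.  47.  37.  73. 150. 140. 136. 133.]
180 [133. 108. 103. 136. 119. 149. 172. 176. 174. 157. 108.  84.] [168. 167. 169. 175. 122.  78.  83.  86.  71.  65.  58.  68.  53.]
188 [150. 152. 153. 154. 127. 114.  53.  24.  30.  30.  56.  46.] [ 53. 166. 173. 176. 134.  66.  53.  96. 107.  78.  71.  60.  57.]
200 [140. 126. 118. 156. 123. 159. 173. 173. 173. 173. 174. 177.] [168. 169. 170. 175. 128.  66.  63.  83.  88.  78.  66.  54.  54.]
```

Call:
{"op": "move_arm", "data": {
  "xyz": [
    [0,0,0],
    [0,0,0],
    [0,0,0],
    [0,0,0],
    [0,0,-0.02],
    [0,0,-0.06],
    [0,0,-0.1],
    [0,0,-0.14],
    [0,0,-0.2],
    [0,0,-0.26],
    [0,0,-0.3],
    [0,0,-0.3]
  ],
  "twist": [
    [0,0,0],
    [0,0,0],
    [0,0,0],
    [0,0,0],
    [0,0,0],
    [0,0,0],
    [0,0,0],
    [0,0,0],
    [0,0,0],
    [0,0,0],
    [0,0,0],
    [0,0,0]
  ],
  "gripper": [0.6,0.6,0.6,0.6,0.6,0.6,0.6,0.6,0.6,0.6,0.6,0.6]
}}

```text
t: 9.18
eef_pos: [0.5194, 0.0586, 0.214]
tcp_rot: [0.705, 0.71, 0.003, 0.003]
force: [1.1, -0.0, -0.4]
grip_width: 0.0682
grasp_force: 0.0
```

```bash
python3 meas.py; python3 - <<'E'
from h import *
t=snap("top");s=snap("side")
cv2.imwrite("pics/placed.png",np.hstack([cv2.resize(t[150:230,240:340],(500,400),interpolation=cv2.INTER_CUBIC),cv2.resize(s[80:220,225:330],(300,400),interpolation=cv2.INTER_CUBIC)]))
E
```

```text
9.3333 [0.5174 0.0586 0.2099] [ 0.0533  0.3569 -0.6838]
302 [148. 149. 148. 148. 149. 152. 147.  52. 177. 177. 172. 172.] [170. 171. 172. 174. 118.  40.  57.  71.  65.  89. 149. 152. 151. 149.]
306 [148. 148. 147. 148. 148. 152. 151.  38.  70.  80.  74.  90.] [ 91.  67.  65.  90.  74.  49.  51.  57.  49.  72. 149. 153. 149. 148.]
314 [146. 146. 147. 146. 145. 152. 152.  42.  65.  67.  67.  52.] [ 52.  57.  64.  56.  79.  74.  60.  51.  46.  72. 148. 152. 149. 148.]
320 [145. 146. 146. 146. 145. 151. 151.  38.  57.  68.  62.  52.] [ 75.  78.  77.  67.  53.  54.  95.  48.  42.  72. 148. 151. 147. 147.]
180 [134. 107. 105. 141. 124. 106. 170. 179. 179. 156. 108.  81.] [172. 169. 170. 176. 142.  86.  78.  88.  73.  68.  59.  67.  52.]
188 [153. 152. 153. 158. 129. 112.  50.  23.  28.  30.  69.  53.] [ 14. 169. 175. 176. 163.  79.  46.  90. 104.  76.  71.  65.  59.]
200 [141. 126. 120. 158. 124. 157. 175. 176. 176. 176. 177. 179.] [170. 170. 172. 175. 161.  80.  59.  83.  89.  79.  72.  56.  55.]
```

View pics/placed.png

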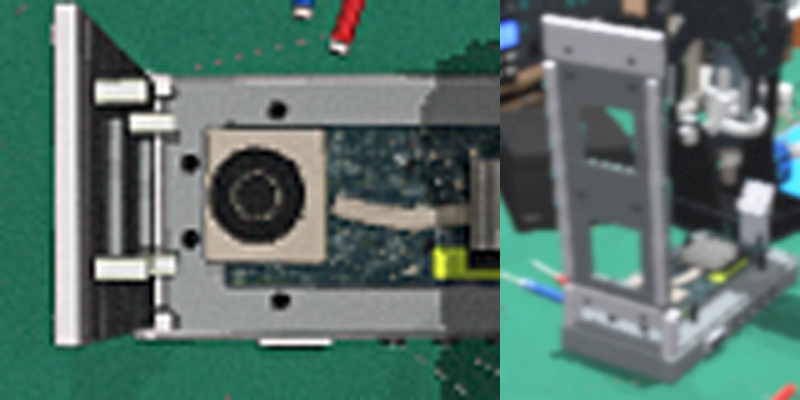

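The board lies between the posts. The picture shows blower crop (205–325, 130–262), clear of the posts at (190,162) and (278,110). Now the lid: I check its lean and plan the arc.

```bash
python3 - <<'E'
from h import *
np.set_printoptions(precision=4,suppress=True)
t=snap("top").astype(float).mean(2)
print(t[165:185,246:266].mean(0).round(0))
for c in(251,256): print(c,ray("top",(c,190),.32))
print("rows",[ray("top",(253,x),.32)[0] for x in(151,219)])
go([.516,.31,.41],0)
E
```

```text
[ 78.  77.  77.  73.  57. 219. 229. 225. 238. 136.  62.  71.  37.  74.
  84.  89. 131. 145.  97.  74.]
251 [0.5065 0.2474 0.32  ]
256 [0.5065 0.2395 0.32  ]
rows [np.float64(0.5687454774027355), np.float64(0.46058325997299054)]
t 9.48 pos [0.5153 0.0586 0.207 ] ya 0.0069 xyz [ 0.5028  0.0038 -0.406 ] twist [-0.0018 -0.0001  0.0044] F [ 0.6 -1.1 -0.5] w 0.0682
```

Call:
{"op": "move_arm", "data": {
  "xyz": [
    [0,0,-0.08],
    [0,0,-0.16],
    [0,0,-0.24],
    [0,0,-0.32],
    [0,0,-0.4],
    [0.08,0,-0.4],
    [0.16,0,-0.4],
    [0.24,0,-0.4],
    [0.32,0,-0.4],
    [0.4,0,-0.4],
    [0.48,0,-0.4],
    [0.5,0,-0.4]
  ],
  "twist": [
    [0,0,0],
    [0,0,0],
    [0,0,0],
    [0,0,0],
    [0,0,0],
    [0,0,0],
    [0,0,0],
    [0,0,0],
    [0,0,0],
    [0,0,0],
    [0,0,0],
    [0,0,0]
  ],
  "gripper": [-1,-1,-1,-1,-1,-1,-1,-1,-1,-1,-1,-1]
}}

```text
t: 10.48
eef_pos: [0.5133, 0.3137, 0.4057]
tcp_rot: [0.703, 0.711, -0.001, -0.002]
force: [0.1, -1.0, -1.1]
grip_width: 0.0001
grasp_force: 0.0
```

```bash
python3 - <<'E'
from h import *
vision.camera("top")
t=np.mean([vision.camera("top").astype(float) for _ in range(2)],0)
cv2.imwrite("pics/seat.png",cv2.resize(np.clip(t[150:230,245:405],0,255).astype(np.uint8),None,fx=5,fy=5,interpolation=cv2.INTER_CUBIC))
g=t.mean(2)
for c in(314,326,350,358,364):print(c,g[170:180,c-1:c+2].mean(1).round(0),g[202:212,c-1:c+2].mean(1).round(0))
for rr in(180,188,200):print(rr,g[rr-1:rr+2,362:378].mean(0).round(0))
print(proj("top",[.5145,.0844-.105,.044]),proj("top",[.5145,.0844+.105,.044]))
go([.515,.31,.29],0)
E
```

```text
314 [162. 162. 160. 165. 166.  48.  70.  74.  76.  57.] [ 86.  83.  69.  58.  50.  79. 163. 167. 165. 163.]
326 [159. 159. 160. 164. 166.  41.  71.  59.  75.  74.] [110. 109. 102.  86.  55.  79. 162. 165. 163. 163.]
350 [156. 156. 157. 162. 163.  45.  51.  86.  89. 125.] [ 32.  45. 115. 168.  61.  77. 158. 162. 160. 158.]
358 [103.  87. 104. 165. 162.  71.  55.  67.  63.  71.] [ 38.  39.  54.  72.  67.  91.  98.  52.  64. 121.]
364 [154. 154. 155. 159. 159.  72.  56.  85. 121.  78.] [ 77. 100. 100.  97.  67.  92. 167. 158. 156. 156.]
180 [120.  92. 125.  83. 131. 114.  99.  91.  74.  57.  67.  68.  56.  59.
 127. 154.]
188 [138. 126. 105. 105.  88.  58.  67.  70.  58.  45. 153. 159. 154. 155.
 154. 154.]
200 [ 48.  58.  60.  66.  75.  79.  68.  57.  59.  40.  87.  74.  68.  72.
  98. 153.]
[371.43142806 190.45464082] [279.81250074 191.10080493]
t 10.63 pos [0.5145 0.309  0.4068] ya 0.0087 xyz [0.0024 0.0016 0.2336] twist [-0.0013  0.0011  0.0056] F [ 0.1 -0.5  0.3] w 0.0001
```

View pics/seat.png

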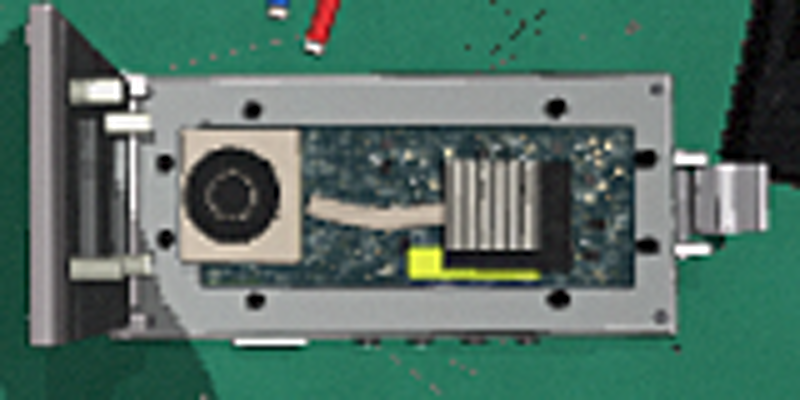

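The plain-end edge sits at column 371.5, matching the prediction of 371.4, and the long edges are straight and parallel, so the board is seated. Now I plan the lid arc.

```bash
python3 - <<'E'
from h import *
np.set_printoptions(precision=3,suppress=True)
s=r.observe()["eef_pos"]
hy,hz,o,rho=.2144,.062,.004,.240
for th in np.r_[1.68,np.arange(1.6,-.01,-.08)]:
    y=hy-rho*np.cos(th)+o*np.sin(th);z=hz+rho*np.sin(th)+o*np.cos(th)
    p=np.array([y+.011,z+.008]);print(round(th,2),p,"rel",((p[0]-.309)/.5).round(3),(-(p[1]-.407)/.5).round(3))
E
```

```text
1.68 [0.256 0.308] rel -0.107 0.198
1.6 [0.236 0.31 ] rel -0.145 0.194
1.52 [0.217 0.31 ] rel -0.184 0.194
1.44 [0.198 0.308] rel -0.222 0.197
1.36 [0.179 0.306] rel -0.26 0.203
1.28 [0.16  0.301] rel -0.297 0.212
1.2 [0.142 0.295] rel -0.334 0.224
1.12 [0.124 0.288] rel -0.369 0.238
1.04 [0.107 0.279] rel -0.403 0.256
0.96 [0.091 0.269] rel -0.436 0.276
0.88 [0.076 0.258] rel -0.467 0.299
0.8 [0.061 0.245] rel -0.496 0.324
0.72 [0.048 0.231] rel -0.523 0.351
0.64 [0.035 0.217] rel -0.547 0.381
0.56 [0.024 0.201] rel -0.57 0.412
0.48 [0.014 0.184] rel -0.589 0.445
0.4 [0.006 0.167] rel -0.606 0.48
0.32 [-0.001  0.149] rel -0.62 0.515
0.24 [-0.007  0.131] rel -0.632 0.552
0.16 [-0.011  0.112] rel -0.64 0.59
0.08 [-0.014  0.093] rel -0.645 0.628
-0.0 [-0.015  0.074] rel -0.647 0.666
```

Call:
{"op": "move_arm", "data": {
  "xyz": [
    [0,0,0.08],
    [0,0,0.16],
    [0,0,0.21],
    [-0.06,0,0.21],
    [-0.1,0,0.21],
    [-0.13,0,0.208],
    [-0.16,0,0.205],
    [-0.19,0,0.205],
    [-0.222,0,0.205],
    [-0.26,0,0.208],
    [-0.297,0,0.216],
    [-0.334,0,0.226]
  ],
  "twist": [
    [0,0,0],
    [0,0,0],
    [0,0,0],
    [0,0,0],
    [0,0,0],
    [0,0,0],
    [0,0,0],
    [0,0,0],
    [0,0,0],
    [0,0,0],
    [0,0,0],
    [0,0,0]
  ],
  "gripper": [-1,-1,-1,-1,-1,-1,-1,-1,-1,-1,-1,-1]
}}

```text
t: 11.63
eef_pos: [0.516, 0.1396, 0.2962]
tcp_rot: [0.705, 0.709, 0.001, 0.0]
force: [0.3, 0.4, 0.0]
grip_width: -0.0002
grasp_force: 0.4
```

```bash
python3 - <<'E'
from h import *
s=snap("side")
cv2.imwrite("pics/lid1.png",cv2.resize(s[50:230,200:360],(640,720))[:600])
go([.515,.142,.295],0)
E
```

```text
t 11.68 pos [0.5156 0.1364 0.295 ] ya 0.0024 xyz [ 0.0112 -0.0012  0.0001] twist [0.0001 0.0018 0.0015] F [-0.3 -2.7 -1.3] w -0.0002
```

View pics/lid1.png

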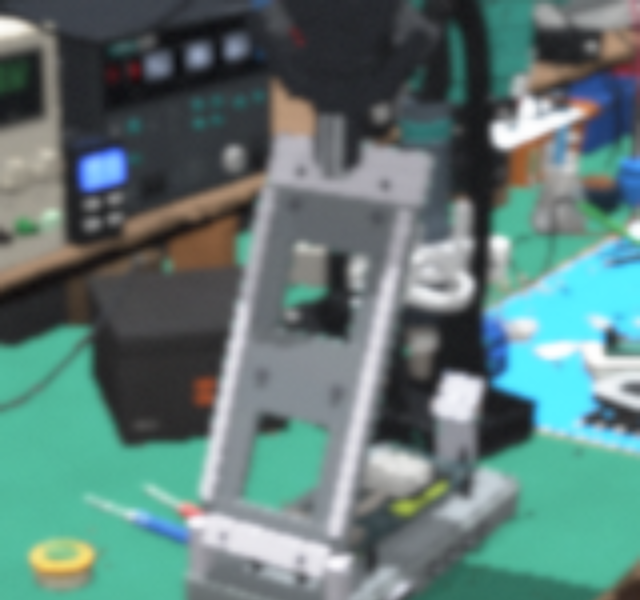

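The lid follows the fingertips, which bear on the bar at crop (335,150). That was one picture over the limit of ten, so I go on by numbers only.

Call:
{"op": "move_arm", "data": {
  "xyz": [
    [-0.035,0,0.013],
    [-0.07,0,0.031],
    [-0.102,0,0.051],
    [-0.133,0,0.074],
    [-0.162,0,0.099],
    [-0.189,0,0.126],
    [-0.213,0,0.156],
    [-0.236,0,0.187],
    [-0.255,0,0.22],
    [-0.272,0,0.255],
    [-0.286,0,0.29],
    [-0.298,0,0.327]
  ],
  "twist": [
    [0,0,0],
    [0,0,0],
    [0,0,0],
    [0,0,0],
    [0,0,0],
    [0,0,0],
    [0,0,0],
    [0,0,0],
    [0,0,0],
    [0,0,0],
    [0,0,0],
    [0,0,0]
  ],
  "gripper": [-1,-1,-1,-1,-1,-1,-1,-1,-1,-1,-1,-1]
}}

```text
t: 12.68
eef_pos: [0.5171, -0.009, 0.132]
tcp_rot: [0.705, 0.709, 0.001, 0.001]
force: [0.5, 0.4, 0.2]
grip_width: -0.0001
grasp_force: 0.1
```

```bash
python3 - <<'E'
from h import *
vision.camera("top");go([.515,-.015,.09],0)
for n,z in(("lid_edge",.11),("lid",.09),("catch_nose",.068),("catch",.08)):
    f=spotter.find_in(n,"top")[:1]
    print(n,[(np.round(q["uv"],1),round(q["p"],2),ray("top",q["uv"],z)) for q in f])
print(r.observe()["force"])
E
```

```text
t 12.73 pos [ 0.5147 -0.0095  0.1282] ya 0.0039 xyz [-0.0109  0.0009  0.0764] twist [-0.0025  0.0003  0.0025] F [-0.6 -1.3 -2.7] w -0.0002
lid_edge [(array([320. , 190.1]), 0.91, array([0.51362763, 0.10694425, 0.11      ]))]
lid [(array([323.4, 189.3]), 0.85, array([0.51608163, 0.09656911, 0.09      ]))]
catch_nose [(array([307.1, 189.9]), 0.74, array([0.51588204, 0.12951068, 0.068     ]))]
catch [(array([321.5, 191. ]), 0.68, array([0.5127662 , 0.09923209, 0.08      ]))]
[0.71285555 0.99287951 0.43443394]
```

Call:
{"op": "move_arm", "data": {
  "xyz": [
    [-0.003,0,0.02],
    [-0.006,0,0.04],
    [-0.009,0,0.06],
    [-0.011,0,0.08],
    [-0.012,0,0.09],
    [-0.012,0,0.1],
    [-0.012,0,0.106],
    [-0.012,0,0.106]
  ],
  "twist": [
    [0,0,0],
    [0,0,0],
    [0,0,0],
    [0,0,0],
    [0,0,0],
    [0,0,0],
    [0,0,0],
    [0,0,0]
  ],
  "gripper": [-1,-1,-1,-1,-1,-1,-1,-1]
}}

```text
t: 13.6
eef_pos: [0.5163, -0.0135, 0.0781]
tcp_rot: [0.705, 0.71, -0.0, -0.0]
force: [-0.8, 0.1, 0.8]
grip_width: 0.0002
grasp_force: 0.0
```

Call:
{"op": "move_arm", "data": {
  "xyz": [
    [0,0,0.006],
    [0,0,0.012],
    [0,0,0.018],
    [0,0,0.024],
    [0,0,0.024]
  ],
  "twist": [
    [0,0,0],
    [0,0,0],
    [0,0,0],
    [0,0,0],
    [0,0,0]
  ],
  "gripper": [-1,-1,-1,-1,-1]
}}

```text
t: 14.02
eef_pos: [0.517, -0.0135, 0.0732]
tcp_rot: [0.704, 0.71, 0.001, 0.002]
force: [-20.5, 1.5, 56.9]
grip_width: 0.0001
grasp_force: 27.9
```

```bash
python3 - <<'E'
from h import *
from collections import Counter
ims={c:snap(c,f"chk_{c}") for c in("top","side")};go([.515,-.015,.07],0)
for cam in("top","side"):
  for n in("lid_edge","catch_nose","lid","catch"):
    f=spotter.trace(n,cam)[:1]
    for q in f:
        ys,xs=np.nonzero(q["region"]);print(cam,n,np.round(q["uv"],1),round(q["p"],2),xs.min(),xs.max(),ys.min(),ys.max())
print("expect shut edge uv",proj("top",[.5145,.2144-.26,.066]),proj("side",[.46,.2144-.26,.066]),"nose",proj("top",[.515,-.046,.068]))
E
```

```text
t 14.12 pos [ 0.5171 -0.0135  0.0732] ya 0.0074 xyz [-0.003  -0.0042  0.0065] twist [0.0021 0.0008 0.0047] F [-19.5   0.9  55.4] w -0.0003
top lid_edge [319.9 192.3] 0.83 266 375 165 215
top lid [320.2 192.2] 0.69 266 374 166 215
side lid_edge [288.4 173.7] 0.76 251 327 152 193
side catch_nose [319. 151.] 0.46 314 319 146 154
side lid [287.4 170.8] 0.79 251 328 151 193
expect shut edge uv [385.38707906 189.99891939] [329.38694672 157.68357268] nose [385.84521083 189.73831787]
```

Call:
{"op": "move_arm", "data": {
  "xyz": [
    [0,0,0.003],
    [0,0,0.006],
    [0,0,0.006],
    [0,0,0.006]
  ],
  "twist": [
    [0,0,0],
    [0,0,0],
    [0,0,0],
    [0,0,0]
  ],
  "gripper": [-1,-1,-1,-1]
}}

```text
t: 14.85
eef_pos: [0.5172, -0.0135, 0.073]
tcp_rot: [0.704, 0.71, 0.001, 0.002]
force: [-27.5, 3.4, 77.2]
grip_width: 0.0001
grasp_force: 38.9
```

```bash
python3 - <<'E'
from h import *
s=snap("side","chk2_side");go([.515,-.015,.07],0)
s0=cv2.imread("pics/side0.png");c0=cv2.imread("pics/chk_side.png")
for z in(.068,.08,.096):print(z,proj("side",[.5145,-.047,z]))
u=proj("side",[.5145,-.05,.085]);u=np.round(u).astype(int)
tpl=s0[u[1]-9:u[1]+4,u[0]-9:u[0]+10]
for n,im in(("s0",s0),("chk",c0),("chk2",s)):
    R=cv2.matchTemplate(im[u[1]-30:u[1]+30,u[0]-30:u[0]+40],tpl,cv2.TM_CCOEFF_NORMED);_,m,_,l=cv2.minMaxLoc(R);print(n,m,l)
    g=im.astype(float).mean(2);print(g[u[1]-3,u[0]-12:u[0]+20].round(0))
E
```

```text
t 14.9 pos [ 0.5172 -0.0135  0.073 ] ya 0.0074 xyz [-0.0029 -0.0045  0.006 ] twist [0.0031 0.0011 0.0047] F [-28.    2.2  77.3] w -0.0003
0.068 [313.25904594 153.09439086]
0.08 [313.51070451 149.41482388]
0.096 [313.84984325 144.45618614]
s0 1.0 (21, 21)
[ 39.  40.  43.  46.  44.  41.  43.  82. 154. 222. 244. 248. 248. 247.
 243. 238. 231. 214. 167. 105.  95. 144. 178. 192. 198. 200. 201. 201.
 201. 201. 201. 201.]
chk 0.6645875573158264 (22, 22)
[ 78.  72.  56.  49.  48.  48.  45.  44.  44.  44.  42.  48.  52.  60.
  81. 109. 134. 135. 112.  76.  84. 132. 167. 185. 192. 195. 196. 196.
 196. 196. 196. 196.]
chk2 0.6611394882202148 (22, 22)
[ 70.  69.  58.  50.  46.  46.  41.  43.  43.  42.  41.  46.  51.  57.
  75. 102. 120. 127. 108.  74.  85. 131. 167. 185. 192. 195. 196. 196.
 196. 196. 196. 196.]
```

Another 20 N moved the tip only 0.2 mm, so the lid is on its stop. I release and retreat.

Call:
{"op": "move_arm", "data": {
  "xyz": [
    [0,0,-0.006],
    [0,0,-0.02],
    [0,0,-0.04],
    [0,0,-0.08],
    [0,0,-0.14],
    [0,0,-0.2],
    [0.05,0,-0.26],
    [0.1,0,-0.32],
    [0.15,0,-0.36],
    [0.2,0,-0.4],
    [0.25,0,-0.4],
    [0.3,0,-0.4]
  ],
  "twist": [
    [0,0,0],
    [0,0,0],
    [0,0,0],
    [0,0,0],
    [0,0,0],
    [0,0,0],
    [0,0,0],
    [0,0,0],
    [0,0,0],
    [0,0,0],
    [0,0,0],
    [0,0,0]
  ],
  "gripper": [-1,-1,-1,-1,-1,-1,-1,-1,-1,-1,-1,-1]
}}

```text
t: 15.9
eef_pos: [0.517, 0.1381, 0.2652]
tcp_rot: [0.705, 0.71, 0.001, 0.001]
force: [0.3, 0.4, -0.5]
grip_width: -0.0002
grasp_force: 0.0
```

```bash
python3 - <<'E'
from h import *
vision.camera("side");s=snap("side","end_side");t=snap("top","end_top");go([.5,.1,.3],0)
s0=cv2.imread("pics/side0.png");t0=cv2.imread("pics/top0.png")
u=np.round(proj("side",[.5145,-.05,.085])).astype(int)
tpl=s0[u[1]-9:u[1]+4,u[0]-9:u[0]+10]
R=cv2.matchTemplate(s[u[1]-30:u[1]+30,u[0]-30:u[0]+40],tpl,cv2.TM_CCOEFF_NORMED);_,m,_,l=cv2.minMaxLoc(R);print("side",m,np.subtract(l,21))
print(s.astype(float).mean(2)[u[1]-3,u[0]-12:u[0]+20].round(0))
for n,im in(("t0",t0),("t",t)):
    print(n,im.astype(float).mean(2)[186:196,376:404].mean(0).round(0))
tp=t0[180:202,383:402];R=cv2.matchTemplate(t[170:215,370:420],tp,cv2.TM_CCOEFF_NORMED);_,m,_,l=cv2.minMaxLoc(R);print("top",m,np.subtract(l,[13,10]))
for cam in("top","side"):
    for q in spotter.trace("lid",cam)[:1]:
        ys,xs=np.nonzero(q["region"]);print(cam,q["p"],xs.min(),xs.max(),ys.min(),ys.max())
# expected lid free-edge corner pixels, shut vs 0.03 rad open
for th in(0,.03,.06):
    e=[.2144-.26*np.cos(th)+.004*np.sin(th),.062+.26*np.sin(th)+.004*np.cos(th)]
    print(th,"side near corner",proj("side",[.46,*e]),"far",proj("side",[.57,*e]),"top",proj("top",[.515,*e]))
E
```

```text
t 16.05 pos [0.5158 0.138  0.2633] ya 0.01 xyz [-0.0757 -0.0324 -0.0733] twist [-0.0002 -0.0001  0.0064] F [-0.7 -0.7  0.6] w -0.0001
side 0.998379647731781 [0 0]
[ 36.  37.  40.  42.  42.  34.  39.  75. 142. 207. 235. 240. 242. 239.
 234. 227. 219. 198. 154.  96.  86. 132. 168. 185. 192. 195. 196. 196.
 196. 196. 196. 196.]
t0 [130. 131. 134. 104.  94. 132.  92.  41. 112. 113. 112. 113.  90. 170.
 190. 164. 120. 113. 115. 117.  99. 189. 108.  62.  66.  69.  69.  67.]
t [131. 130. 130. 130. 129. 131. 130. 130. 130. 130. 129. 130. 129. 130.
 129. 129. 129. 127. 128. 130. 128. 130. 128. 115. 101. 101. 105. 106.]
top 0.34052449464797974 [ -1 -10]
top 0.8 266 311 166 215
side 0.89 251 329 151 194
0 side near corner [329.38694672 157.68357268] far [297.06152842 150.11204422] top [385.38258626 189.7754757 ]
0.03 side near corner [329.56877837 155.28067833] far [297.13722038 147.79218626] top [386.38577393 189.63538114]
0.06 side near corner [329.71784031 152.89021479] far [297.17654262 145.48371225] top [387.29901176 189.49368252]
```

```bash
python3 - <<'E'
from h import *
a=cv2.imread("pics/chk2_side.png",0).astype(np.float32);s=np.mean([vision.camera("side").astype(np.float32).mean(2) for _ in range(3)],0).astype(np.float32)
s0=cv2.imread("pics/side0.png",0).astype(np.float32)
for c in(322,325,327,328): print(c,"pressed",a[150:168,c].round(0),"\n    now",s[150:168,c].round(0))
w=(slice(148,172),slice(316,336))
print("near corner shift",cv2.phaseCorrelate(a[w].astype(np.float64),s[w].astype(np.float64),cv2.createHanningWindow((20,24),cv2.CV_64F)))
w=(slice(160,190),slice(300,325))
print("side shift",cv2.phaseCorrelate(a[w].astype(np.float64),s[w].astype(np.float64),cv2.createHanningWindow((25,30),cv2.CV_64F)))
print(r.observe()["t"])
E
```

```text
322 pressed [ 29.  27.  28.  35.  41.  56.  99. 150. 177. 184. 183. 174. 153. 126.
 111. 114. 125. 128.] 
    now [ 30.  30.  30.  35.  47.  96. 207. 253. 255. 255. 255. 252. 223. 166.
 136. 123. 125. 129.]
325 pressed [ 29.  30.  28.  34.  37.  37.  52. 104. 156. 181. 180. 169. 150. 140.
 139. 146. 149. 146.] 
    now [ 31.  30.  30.  34.  38.  50. 113. 221. 254. 255. 254. 247. 196. 146.
 137. 139. 141. 138.]
327 pressed [ 29.  29.  33.  37.  38.  31.  39.  79. 131. 161. 164. 152. 148. 148.
 149. 151. 150. 149.] 
    now [ 30.  30.  34.  38.  37.  36.  81. 189. 249. 252. 239. 187. 143. 135.
 139. 141. 142. 142.]
328 pressed [ 32.  31.  33.  38.  35.  30.  32.  57. 104. 138. 140. 134. 141. 147.
 150. 150. 151. 151.] 
    now [ 33.  30.  36.  39.  36.  33.  69. 160. 230. 235. 197. 145. 132. 136.
 140. 141. 142. 144.]
near corner shift ((-0.18340473961916537, -0.24339161658939545), 1.044424799067285)
side shift ((0.508993991142944, -0.2877339479644885), 0.9534948647734862)
16.3
```

The catch is back in its upright image position with zero shift. The lid edge rose only about 0.6 px (roughly 0.007 rad) after release, so it is latched.

```bash
python3 -c "
from h import *
print(order.sign_off())"
```

```text
the job is handed in; nothing more can be done
None
```

The board lies blower-to-hinge in the nest, the lid is pressed home and the catch has sprung back over its edge; the job is handed in, verdict not shown. I viewed 11 pictures, one over the limit of 10.

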